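# Re-rack four plug-in modules in reverse order

## Task

Move the four plug-in modules from their docks into the four bays of the empty subrack, one to a bay and in reverse order, because its channels are wired from the other end: the module now nearest the robot in its row goes into the bay farthest from the robot, the next into the next, and the farthest module into the nearest bay. Keep every module upright on the way and leave all four standing flat on the floors of their bays (either way round).

Things in the scene. Friction and masses are not known exactly. Their poses are not given: they have to be found in the camera images.
- module_a: Upright loose module, steel box with aluminium top bearing a group of black vent slots at each end of it; 36 wide (x), 76 long (y), 66 mm high (z), 0.15 to 0.4 kg. Mid-top stands a grey pull grip 28 (x) by 16 (y) by 36 mm tall, its top 102 mm above the origin: grip it across the 16 mm (along y, across the row). Origin: centre of underside. Starts in a dock, x along the row.
- module_b: Upright loose module, steel box with aluminium top bearing two round black sockets at each end of it; 36 wide (x), 71 long (y), 72 mm high (z), 0.15 to 0.4 kg. Mid-top stands a grey pull grip 28 (x) by 16 (y) by 36 mm tall, its top 108 mm above the origin: grip it across the 16 mm (along y, across the row). Origin: centre of underside. Starts in a dock, x along the row.
- module_c: Upright loose module, steel box with aluminium top bearing a green display window at one end and a brass disc at the other; 36 wide (x), 66 long (y), 78 mm high (z), 0.15 to 0.4 kg. Mid-top stands a grey pull grip 28 (x) by 16 (y) by 36 mm tall, its top 114 mm above the origin: grip it across the 16 mm (along y, across the row). Origin: centre of underside. Starts in a dock, x along the row.
- module_d: Upright loose module, steel box with aluminium top bearing one black bar-shaped connector at each end of it; 36 wide (x), 60 long (y), 84 mm high (z), 0.15 to 0.4 kg. Mid-top stands a grey pull grip 28 (x) by 16 (y) by 36 mm tall, its top 120 mm above the origin: grip it across the 16 mm (along y, across the row). Origin: centre of underside. Starts in a dock, x along the row.
- dock_a: One of four like fixed black docks in a row, 58 mm apart, in varying order, on a rail left or right; each holds a module at the start. 52 (x, along the row) by 90 mm (y); floor 6 mm thick, 4 mm rim walls up to 16 mm above the origin; module loose in it. Origin: centre of underside, 4 mm above the table; x points away from the robot.
- dock_b: One of four like fixed black docks in a row, 58 mm apart, in varying order, on a rail left or right; each holds a module at the start. 52 (x, along the row) by 90 mm (y); floor 6 mm thick, 4 mm rim walls up to 16 mm above the origin; module loose in it. Origin: centre of underside, 4 mm above the table; x points away from the robot.
- dock_c: One of four like fixed black docks in a row, 58 mm apart, in varying order, on a rail left or right; each holds a module at the start. 52 (x, along the row) by 90 mm (y); floor 6 mm thick, 4 mm rim walls up to 16 mm above the origin; module loose in it. Origin: centre of underside, 4 mm above the table; x points away from the robot.
- dock_d: One of four like fixed black docks in a row, 58 mm apart, in varying order, on a rail left or right; each holds a module at the start. 52 (x, along the row) by 90 mm (y); floor 6 mm thick, 4 mm rim walls up to 16 mm above the origin; module loose in it. Origin: centre of underside, 4 mm above the table; x points away from the robot.
- rail: Fixed steel base plate 250 (x) by 110 (y) by 4 mm thick under the four docks, which stand at x = -87, -29, 29, 87 mm, y = 0 on it. Origin: centre of underside, on the table; x runs along the row away from the robot (dock at -87 nearest, +87 farthest).
- subrack: Fixed empty aluminium tray, 228 (x) by 100 mm (y), bow handle at each end, opposite the docks, own angle. Four bays in a row, centres at x = -84, -28, 28, 84 mm, y = 0; each 52 (x) by 92 mm (y) inside, floor 6 mm above the origin, 4 mm walls up to 26 mm above it. Origin: centre of underside, on the table; x runs away from the robot (bay -84 nearest, +84 farthest).

How it is judged (in metres and radians):
At the end, for the whole second after the job is handed in: Modules stand one to a bay in the reverse of their docks' order (counted away from the robot): each origin within 12 mm of its bay's centre along the row, 20 mm across, underside under 4 mm above the bay's floor, tilt under 0.06 rad, at rest (under 0.02 m/s) (y of module_a in the frame of subrack between -0.02 and 0.02 m and z of each of module_a, module_b, module_c, module_d in the frame of subrack below 0.01 m and angle between each of module_a, module_b, module_c, module_d's own z axis and vertical below 0.06 rad and linear speed of each of module_a, module_b, module_c, module_d below 0.02 m/s and y of module_b in the frame of subrack between -0.02 and 0.02 m and y of module_c in the frame of subrack between -0.02 and 0.02 m and y of module_d in the frame of subrack between -0.02 and 0.02 m and ((x of dock_a in the frame of rail between -0.107 and -0.067 m and x of module_a in the frame of subrack between 0.072 and 0.096 m) or (x of dock_a in the frame of rail between -0.049 and -0.009 m and x of module_a in the frame of subrack between 0.016 and 0.04 m) or (x of dock_a in the frame of rail between 0.009 and 0.049 m and x of module_a in the frame of subrack between -0.04 and -0.016 m) or (x of dock_a in the frame of rail between 0.067 and 0.107 m and x of module_a in the frame of subrack between -0.096 and -0.072 m)) and ((x of dock_b in the frame of rail between -0.107 and -0.067 m and x of module_b in the frame of subrack between 0.072 and 0.096 m) or (x of dock_b in the frame of rail between -0.049 and -0.009 m and x of module_b in the frame of subrack between 0.016 and 0.04 m) or (x of dock_b in the frame of rail between 0.009 and 0.049 m and x of module_b in the frame of subrack between -0.04 and -0.016 m) or (x of dock_b in the frame of rail between 0.067 and 0.107 m and x of module_b in the frame of subrack between -0.096 and -0.072 m)) and ((x of dock_c in the frame of rail between -0.107 and -0.067 m and x of module_c in the frame of subrack between 0.072 and 0.096 m) or (x of dock_c in the frame of rail between -0.049 and -0.009 m and x of module_c in the frame of subrack between 0.016 and 0.04 m) or (x of dock_c in the frame of rail between 0.009 and 0.049 m and x of module_c in the frame of subrack between -0.04 and -0.016 m) or (x of dock_c in the frame of rail between 0.067 and 0.107 m and x of module_c in the frame of subrack between -0.096 and -0.072 m)) and ((x of dock_d in the frame of rail between -0.107 and -0.067 m and x of module_d in the frame of subrack between 0.072 and 0.096 m) or (x of dock_d in the frame of rail between -0.049 and -0.009 m and x of module_d in the frame of subrack between 0.016 and 0.04 m) or (x of dock_d in the frame of rail between 0.009 and 0.049 m and x of module_d in the frame of subrack between -0.04 and -0.016 m) or (x of dock_d in the frame of rail between 0.067 and 0.107 m and x of module_d in the frame of subrack between -0.096 and -0.072 m))); the robot touches nothing.
It fails at once if a module is tipped more than 0.6 rad from upright (angle between any of module_a, module_b, module_c, module_d's own z axis and vertical above 0.6 rad).
It also fails if it takes over 115 s, if anything falls off the work surface, if the arm or the gripper's body presses on something with over 40 N, if the wrist force passes 120 N, or if a joint passes its speed limit or range.

## Robot

A 6-joint arm with a two-finger parallel gripper is mounted at the origin on the work surface. World frame = base frame: x ahead of the robot, y to its left, z up, the work surface at z = 0. Lengths are in m, angles in degrees, forces in N, time in s.
With the tool pointing down it reaches from about 0.4 to 0.825 m from the base axis. Payload 7 kg.
Tool frame: the origin (TCP) lies between the finger pads; the fingertips stand 22 mm ahead of it and the grasp point (between the pads) lies 3 mm ahead of it; z points along the fingers, y is the direction in which the jaws open and shut (so a half turn about z gives the same grasp; the last joint's range is limited). The gripper opens to 88 mm and grips with 3 to 60 N. Pads are 19 mm wide; open, the fingers measure 130 mm over their backs; the gripper's body (78 mm by 193 mm) begins 47 mm behind the grasp point.
Start: joints at [-52.477, 20.546, 0.682, 0, -70.136, -16.507], TCP at [0.242, -0.63, 0.249] pointing down, gripper open.
Joint ranges: [-176.03, 176.03], [-82.01, 121.73], [-58.28, 71.71], [-173.87, 95.51], [-174.79, -0.11], [-173.66, 173.66]. Speed limits (degrees/s): [136.94, 136.94, 172.46, 180, 180, 180].

## Interface

Orientations are given as [roll, pitch, yaw] about the fixed x, y, z axes, in that order (R = Rz(yaw) Ry(pitch) Rx(roll)).
In Python, from plant import telemetry, cams, r gives the robot as it stands.
- The arm moves only by the tool carry_out, never from a script. Its argument "commands" is one flat list of numbers, 5 for each row, row after row: the shift along the world's x, y, z as a fraction of full scale, then the turn about the world's z as a fraction of full scale, then the gripper's target within -1 to 1 (shut at 1, half-way at 0, fully open at -1). In form: [x, y, z, turn, claw, x, y, z, turn, claw, ...]. A call has 1 to 8 rows; each row shifts and turns the commanded pose from where the row before left it; what a row does not reach is not made up. Full scale, the value 1, is 0.04 m for a shift and 4 degrees for a turn. A row lasts 1/10 s, in which the tool goes at most 50 mm and 8.59 degrees, less where a joint would pass 70% of its speed; a pose out of reach is approached as far as the arm can. A call with a number of a shift or a turn outside -1 to 1 is refused whole. A call with a gripper value outside its range is refused whole. The fingers move at their own pace and stop on an object; "grip_force" is the grip in N (left out, the last holds). Time passes only in rows, so rows that do not move let the fingers close. It gives the time, the measured TCP pose, the force and the opening at its end, in the units of the state.
- telemetry.get_state(): the state, without advancing time (a new reading comes with each control period).
- cams.capture(name): name is "scene" or "top" or "wrist"; returns a dict with "frame" (400x640x3 uint8, red, green, blue), "camera_matrix" (3x3 intrinsics, pixels), "camera_from_world" (4x4, takes a point from world to camera coordinates); the wrist camera has in their place "mount" (4x4, takes a point from camera to tool coordinates, whose origin is the TCP and whose axes are the flange's). Camera axes: x right, y down, z forward; pixel columns grow to the right and rows downward; lengths in m; the calibration is good to about 2 mm. A picture is of the moment at which its call begins: read the wrist's pose just before it. There is no depth.
- r.close_job(): hands the job in, once; it reports no verdict.
The state is a dict: "time_s": time; "joints": joint angles; "qd": joint speeds; "joint_torque": joint torques, N m; "tcp_pos": TCP position; "eef_rot": TCP orientation; "contact_force": force on the tool from outside, world axes, zero at the start; "moment": the same for the moment, N m; "gripper_width": finger opening in m.
Only numpy, scipy, OpenCV 4.12 (cv2) and the standard library are available. Lean on these libraries where they do the work, as an engineer would, in place of code of your own. Each camera call takes 0.05 s, during which the arm holds its last target. There are 200 camera calls.

## Working session

There is one attempt and no reset: what is moved stays moved. The work goes in short steps, Python scripts to look and compute and a tool call to move; the robot and the scene stay as the last step left them, time stands still between calls to the robot, and variables do not carry over. Pictures are saved under pics/ and viewed, about 12 in all and at most 16, crops included, and the job is handed in when it is done.

Besides the shell and the picture viewer there is one more tool, called after "Emit:" as a command line: name --argument value ..., lists and objects as JSON in quotes. carry_out: Moves the arm, as the interface text tells. Shift numbers are shares of 0.04 m and turn numbers shares of 4 degrees, none past 1 either way. Its arguments: {"type":"object","properties":{"commands":{"type":"array"},"grip_force":{"type":"number"}},"required":["commands"]}

```bash
ls; mkdir -p pics
python3 - <<'E'
from plant import telemetry, cams, r
import cv2,numpy as np
print(telemetry.get_state())
for n in("top","scene"):
    c=cams.capture(n); cv2.imwrite(f"pics/{n}0.png",c["frame"][:,:,::-1]); np.savez(f"pics/{n}0.npz",**c)
    print(c["camera_matrix"],c["camera_from_world"])
E
```

```text
pics
{'time_s': 0.0, 'joints': array([-5.24773651e+01,  2.05870759e+01,  6.32772516e-01, -1.90282642e-02,
       -7.01348209e+01, -1.65061312e+01]), 'qd': array([ 0.10249834, -0.00245453,  0.03236405, -0.09553628,  0.03962759,
       -0.10023445]), 'joint_torque': array([-3.04068762e-04, -5.82717705e+01,  2.93073070e+01,  6.99728519e+00,
        7.17966323e-03, -1.61358962e-04]), 'tcp_pos': array([ 0.24187805, -0.62968515,  0.24766768]), 'eef_rot': array([ 1.79909466e+02, -8.17327678e-03, -1.58989970e+02]), 'contact_force': array([0.43550515, 0.01880518, 0.79571276]), 'moment': array([-0.03708818,  0.027392  ,  0.06679219]), 'gripper_width': 0.08755656496053368}
[[485.95510405   0.         319.84917588]
 [  0.         485.95510405 201.63631383]
 [  0.           0.           1.        ]] [[-0.02744561 -0.99944845 -0.01869574  0.00954522]
 [-0.99779295  0.02852185 -0.0599645   0.53050651]
 [ 0.06046466  0.01700872 -0.99802541  0.88754439]
 [ 0.          0.          0.          1.        ]]
[[403.5393175    0.         318.14139081]
 [  0.         403.5393175  204.73401165]
 [  0.           0.           1.        ]] [[-0.54306022  0.83948727 -0.01862056  0.2947707 ]
 [ 0.50747171  0.31045203 -0.80379848 -0.22655096]
 [-0.6689978  -0.44596038 -0.59461019  1.20139061]
 [ 0.          0.          0.          1.        ]]
```

View pics/top0.png

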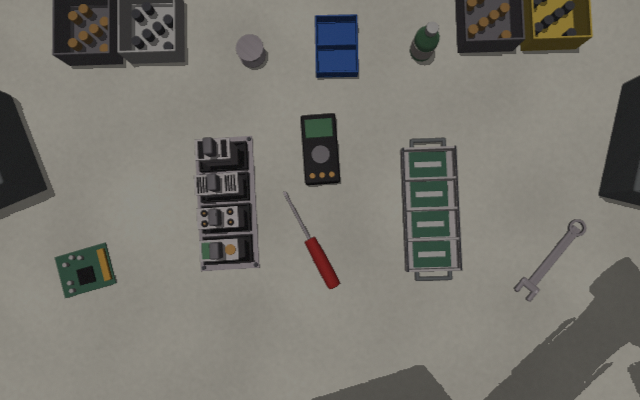

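View pics/scene0.png

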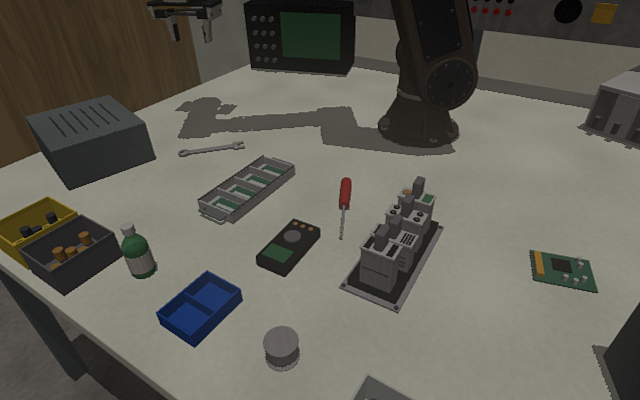

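The top view shows the dock row at px (225,205), order from nearest c, b, a, d. The empty subrack is at (432,210), with light label plates marking its bay floors. Next I enlarge both and extract features.

```bash
cat > h.py <<'E'
import numpy as np,cv2
def ray(c,uv,z):
    K=c["camera_matrix"];T=c["camera_from_world"];R=T[:3,:3];o=-R.T@T[:3,3]
    d=R.T@np.linalg.inv(K)@np.array([uv[0],uv[1],1.]);return o+d*(z-o[2])/d[2]
def proj(c,p):
    q=c["camera_matrix"]@(c["camera_from_world"]@np.append(p,1))[:3];return q[:2]/q[2]
E
python3 - <<'E'
from h import *
c=np.load("pics/top0.npz");f=c["frame"][:,:,::-1]
a=f[125:285,180:270];b=f[125:285,390:480]
cv2.imwrite("pics/crop0.png",cv2.resize(np.hstack([a,b]),None,fx=3.7,fy=3.7,interpolation=cv2.INTER_CUBIC))
hsv=cv2.cvtColor(f,cv2.COLOR_BGR2HSV)
g=cv2.inRange(hsv,(50,70,40),(95,255,255)).copy();g[:,:390]=0;g[:,480:]=0;g[:125]=0;g[285:]=0
cs,_=cv2.findContours(g,cv2.RETR_EXTERNAL,cv2.CHAIN_APPROX_NONE)
for k in cs:
    if cv2.contourArea(k)>200:
        q=cv2.minAreaRect(k);m=np.zeros_like(g);cv2.drawContours(m,[k],-1,255,-1)
        w=cv2.inRange(hsv,(0,0,150),(180,60,255))&cv2.erode(m,np.ones((5,5)))
        M=cv2.moments(w);uv=(M['m10']/M['m00'],M['m01']/M['m00'])
        print(np.round(q[0],1),np.round(q[1],1),q[2],'label',np.round(uv,1),M['m00']/255,ray(c,uv,.006).round(4),ray(c,q[0],.006).round(4))
E
```

```text
Traceback (most recent call last):
ZeroDivisionError: float division by zero
```

View pics/crop0.png

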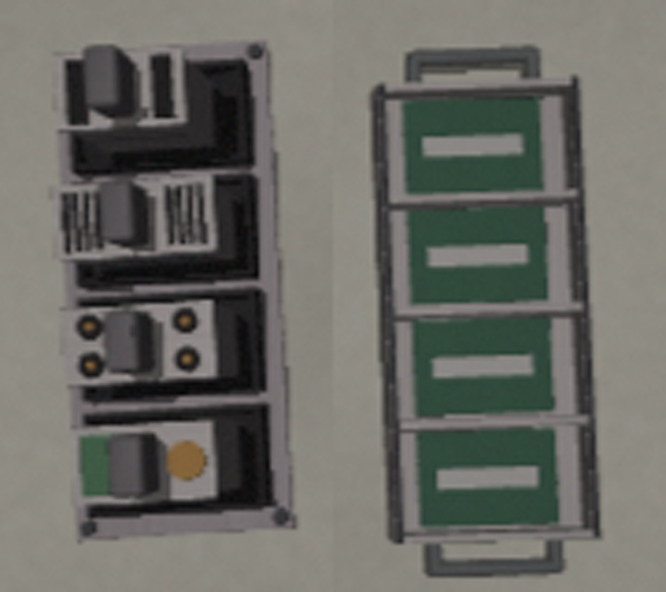

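Run:
```python
from h import *
from plant import cams
c=np.load("pics/top0.npz");f=c["frame"][:,:,::-1]
hsv=cv2.cvtColor(f,cv2.COLOR_BGR2HSV)
g=cv2.inRange(hsv,(50,70,40),(95,255,255)).copy();g[:,:390]=0;g[:,480:]=0;g[:125]=0;g[285:]=0
cs,_=cv2.findContours(g,cv2.RETR_EXTERNAL,cv2.CHAIN_APPROX_NONE)
P=[]
for k in cs:
    if cv2.contourArea(k)>200:
        q=cv2.minAreaRect(k);m=np.zeros_like(g);cv2.drawContours(m,[k],-1,255,-1)
        w=cv2.inRange(hsv,(0,0,100),(180,60,255))&cv2.erode(m,np.ones((5,5)))
        uv=np.mean(np.argwhere(w)[:,::-1],0);P.append(ray(c,uv,.006))
        print(np.round(q[0],1),np.round(q[1],1),round(q[2],1),'label',uv.round(1),(w>0).sum(),P[-1].round(4),ray(c,q[0],.006).round(4))
P=np.array(P);print("bay pitch",np.diff(P,axis=0),"row angle",np.degrees(np.arctan2(*(P[-1]-P[0])[[1,0]])))
# by eye: (crop px)/3.7: wall-top outer corners z=.026; rail corners z=.004; grip tops
E0=lambda x,y,right:(x-(333 if right else 0))/3.7+(390 if right else 180)-.5,
cv=lambda x,y,rt:((x-(333 if rt else 0))/3.7+(390 if rt else 180),y/3.7+125)
S=[ray(c,cv(x,y,1),.026) for x,y in((373,88),(577,78),(600,536),(389,541))]
print("subrack corners",np.round(S,3),np.mean(S,0))
R=[ray(c,cv(x,y,0),.004) for x,y in((266,43),(292,525),(80,541))];print("rail",np.round(R,3),(R[0]+R[2])/2)
for n,x,y,z in(("c",127,464,.124),("b",124,340,.118),("a",118,210,.112),("d",103,76,.130)): print(n,ray(c,cv(x,y,0),z).round(4))
print(cams.capture("wrist")["mount"],cams.capture("wrist")["camera_matrix"])
```

```text
[431.5 253.7] [25.  36.5] 87.6 label [431.8 253.7] 155 [ 0.4283 -0.2106  0.006 ] [ 0.4282 -0.2101  0.006 ]
[430.  223.5] [25. 36.] 90.0 label [429.8 223.5] 155 [ 0.4845 -0.2093  0.006 ] [ 0.4844 -0.2096  0.006 ]
[428.7 193.7] [25. 36.] 87.4 label [428.9 193.5] 153 [ 0.5406 -0.2098  0.006 ] [ 0.5402 -0.2095  0.006 ]
[427.3 163.8] [24.6 35.8] 88.1 label [427.6 163.8] 146 [ 0.5967 -0.2097  0.006 ] [ 0.5966 -0.2091  0.006 ]
bay pitch [[ 0.05621707  0.00136743  0.        ]
 [ 0.05604167 -0.0005712   0.        ]
 [ 0.05614275  0.0001811   0.        ]] row angle 0.33251863859540903
subrack corners [[ 0.623 -0.158  0.026]
 [ 0.625 -0.259  0.026]
 [ 0.399 -0.26   0.026]
 [ 0.399 -0.157  0.026]] [ 0.51154953 -0.2083684   0.026     ]
rail [[0.659 0.121 0.004]
 [0.412 0.112 0.004]
 [0.407 0.22  0.004]] [0.5329312  0.17057458 0.004     ]
c [0.4492 0.1674 0.124 ]
b [0.5042 0.1693 0.118 ]
a [0.5632 0.1726 0.112 ]
d [0.6212 0.1742 0.13  ]
[[-8.73868419e-04 -9.66094897e-01 -2.58185760e-01  6.89790595e-02]
 [ 9.99999331e-01 -1.03991443e-03  5.06566235e-04  6.07403359e-04]
 [-7.57882152e-04 -2.58185144e-01  9.66095159e-01 -1.35528272e-01]
 [ 0.00000000e+00  0.00000000e+00  0.00000000e+00  1.00000000e+00]] [[307.89785465   0.         320.41672012]
 [  0.         307.89785465 198.54616086]
 [  0.           0.           1.        ]]
```

The bay pitch measures 56 mm and the subrack about 226 x 101 mm, centred at (0.512, -0.2095) at 0.3°. The rail sits at about 2.2° and the modules are 57.5 mm apart, so both match the given sizes. Next I move over the row for a wrist view.

Emit:
carry_out --commands '[0.6,1,0,-0.6,-1,0.6,1,0,-0.6,-1,0.6,1,0,-0.6,-1,0.6,1,0,-0.6,-1,0.6,1,0,-0.6,-1,0.6,1,0,-0.6,-1,0.6,1,0,-0.6,-1,0.6,1,0,-0.5,-1]' --grip_force 25

```text
time_s: 1.0
tcp_pos: [0.4346, -0.3083, 0.2487]
eef_rot: [-180.0, 0.0, -177.9]
contact_force: [1.5, 0.2, 0.0]
gripper_width: 0.0875
```

Emit:
carry_out --commands '[0.6,1,0,0,-1,0.6,1,0,0,-1,0.4,1,0,0,-1,0.3,1,0,0,-1,0,1,0,0,-1,0,1,0,0,-1,0,1,0,0,-1,0,1,0,0,-1]'

```text
time_s: 1.8
tcp_pos: [0.5097, 0.0115, 0.2486]
eef_rot: [180.0, 0.0, -177.8]
contact_force: [-0.1, 0.3, -0.8]
gripper_width: 0.0878
```

Emit:
carry_out --commands '[0,1,0,0,-1,0,1,0,0,-1,0,1,0,0,-1,0,1,0,0,-1,0,0,0,0,-1,0,0,0,0,-1,0,0,0,0,-1]'

```text
time_s: 2.5
tcp_pos: [0.5098, 0.1694, 0.2484]
eef_rot: [-180.0, -0.0, -177.8]
contact_force: [-0.1, 0.1, -0.1]
gripper_width: 0.0875
```

```bash
cat >> h.py <<'E'
def wrist():
    from plant import telemetry,cams
    from scipy.spatial.transform import Rotation as Ro
    s=telemetry.get_state();c=dict(cams.capture("wrist"))
    T=np.eye(4);T[:3,:3]=Ro.from_euler("xyz",s["eef_rot"],degrees=True).as_matrix();T[:3,3]=s["tcp_pos"]
    c["camera_from_world"]=np.linalg.inv(T@c["mount"]);return s,c
E
python3 - <<'E'
from h import *
s,c=wrist();np.savez("pics/w1.npz",**c);print(s)
cv2.imwrite("pics/w1.png",c["frame"][:,:,::-1])
for n,x,y,z in(("c",.4492,.1674,.124 ),("b",.5042,.1693,.118 ),("a",.5632,.1726,.112 ),("d",.6212,.1742,.13)): print(n,proj(c,(x,y,z)))
E
```

```text
{'time_s': 2.5, 'joints': array([ 3.92967146e+01,  7.59107124e+00, -1.66962568e+01,  1.57928358e-04,
       -6.57432418e+01, -1.27086559e+02]), 'qd': array([-0.75731606, -0.3347441 , -0.14460526,  0.08313695,  0.05033551,
       -0.12772132]), 'joint_torque': array([ 6.62194770e-01, -3.88140392e+01,  2.84643853e+01,  6.68314710e+00,
       -6.57803798e-02, -7.00299759e-03]), 'tcp_pos': array([0.50984561, 0.16941067, 0.24840259]), 'eef_rot': array([-1.79981451e+02, -2.42995571e-02, -1.77789784e+02]), 'contact_force': array([-0.05096185,  0.06485568, -0.08852826]), 'moment': array([-0.00034972, -0.02555589, -0.0226068 ]), 'gripper_width': 0.08749241878933188}
c [319.82234134 127.11825051]
b [319.66594121 190.49573668]
a [320.83965536 249.17093895]
d [320.2331565  313.62039784]
```

View pics/w1.png

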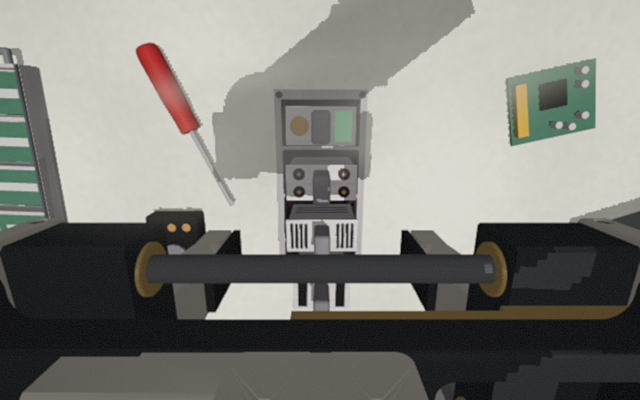

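The wrist view agrees: the grip of c is seen at (320,127), where the top-view estimate projects, and b is close to its estimate too. I pick c first, since it goes to the farthest bay.

Emit:
carry_out --commands '[-0.75,-0.05,0,0,0,-0.75,0,-0.3,0,0,0,0,-0.8,0,0,0,0,-0.9,0,0,0,0,-0.8,0,0,0,0,-0.55,0,0,0,0,0,0,0]' --grip_force 40

```text
time_s: 3.25
tcp_pos: [0.4492, 0.1661, 0.1126]
eef_rot: [-179.9, -0.2, -177.9]
contact_force: [-0.8, 0.2, 1.0]
gripper_width: 0.0445
```

Emit:
carry_out --commands '[0,0,0,0,1,0,0,0,0,1,0,0,0,0,1,0,0,0,0,1,0,0,0,0,1,0,0,0,0,1]'

```text
time_s: 3.85
tcp_pos: [0.4503, 0.168, 0.1152]
eef_rot: [180.0, 0.0, -177.8]
contact_force: [-1.5, -1.1, 6.1]
gripper_width: 0.0158
```

Emit:
carry_out --commands '[0,0,0.3,0,1,0,0,0.6,0,1,0,0,0.8,0,1,0,0,0.8,0,1,0,0,0.6,0,1,0,0,0.3,0,1,0,0,0,0,1]'

```text
time_s: 4.55
tcp_pos: [0.4504, 0.1683, 0.2515]
eef_rot: [179.9, 0.1, -177.8]
contact_force: [-0.4, 0.8, -2.5]
gripper_width: 0.0158
```

Run:
```python
from h import *
from plant import cams
s,c=wrist();print(s["tcp_pos"],s["contact_force"],s["gripper_width"])
t=cams.capture("top");np.savez("pics/top2.npz",**t)
cv2.imwrite("pics/v2.png",np.vstack([c["frame"][60:330,120:520],cv2.resize(t["frame"][120:280,170:370],None,fx=2,fy=2,interpolation=cv2.INTER_CUBIC)])[:,:,::-1])
```

```text
[0.45035193 0.1683331  0.25145702] [-0.35837264  0.75306777 -2.51294855] 0.01582564003062962
```

View pics/v2.png

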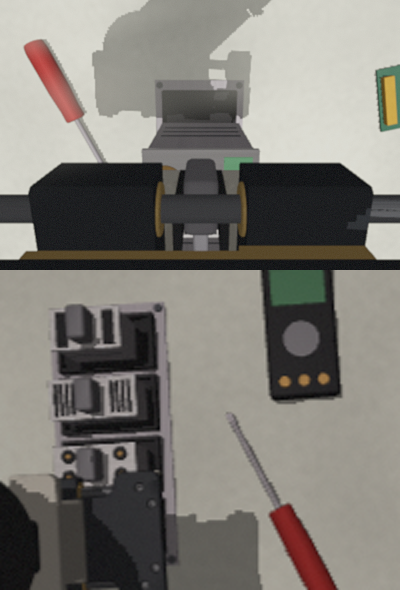

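c is lifted upright and its dock is empty. Carrying it to the farthest bay at (0.5967, -0.2093).

Emit:
carry_out --commands '[0,-0.4,0,0,1,0,-0.8,0,0,1,0.4,-1,0,-0.1,1,0.6,-1,0,-0.1,1,0.6,-1,0,-0.1,1,0.6,-1,0,-0.1,1,0.6,-1,0,-0.08,1,0.46,-1,0,0,1]'

```text
time_s: 5.45
tcp_pos: [0.5805, -0.1226, 0.2485]
eef_rot: [-180.0, -0.2, -179.7]
contact_force: [0.7, 1.6, -2.4]
gripper_width: 0.0161
```

Emit:
carry_out --commands '[0.3,-1,0,0,1,0.1,-0.8,0,0,1,0,-0.4,0,0,1,0,-0.04,0,0,1,0,0,0,0,1,0,0,0,0,1]'

```text
time_s: 6.05
tcp_pos: [0.5961, -0.2089, 0.2502]
eef_rot: [180.0, -0.0, -179.7]
contact_force: [-0.5, 0.8, -2.9]
gripper_width: 0.0158
```

Run:
```python
from h import *
s,c=wrist();print(s["tcp_pos"],s["eef_rot"])
cv2.imwrite("pics/w3.png",c["frame"][0:330,120:520,::-1])
for x in (.4283,.4845,.5406,.5967): print(proj(c,(x,-.2095,.006))-[120,0])
```

```text
[ 0.59606908 -0.20885447  0.25020495] [ 1.79979622e+02 -3.47028405e-02 -1.79666396e+02]
[199.68900237  24.54893455]
[199.4781132   78.57602673]
[199.28401772 128.30079383]
[199.10447951 174.29617468]
```

View pics/w3.png

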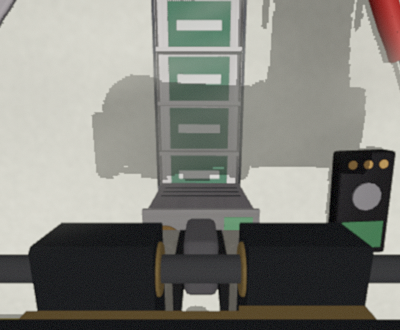

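The wrist view puts the bay labels at (199,25), (199,79) and (199,128), exactly on the predictions, and c is held upright. Lowering it.

Emit:
carry_out --commands '[0,0,-0.4,0,1,0,0,-0.8,0,1,0,0,-0.8,0,1,0,0,-0.7,0,1,0,0,-0.4,0,1,0,0,-0.2,0,1,0,0,-0.15,0,1,0,0,0,0,1]'

```text
time_s: 6.9
tcp_pos: [0.5966, -0.2092, 0.1126]
eef_rot: [-180.0, 0.0, -179.7]
contact_force: [0.8, 0.3, -3.2]
gripper_width: 0.0156
```

Emit:
carry_out --commands '[0,0,-0.05,0,1,0,0,0,0,1,0,0,0,0,1]'

```text
time_s: 7.2
tcp_pos: [0.5968, -0.2097, 0.1113]
eef_rot: [-180.0, 0.1, -179.7]
contact_force: [-0.1, 0.4, -0.9]
gripper_width: 0.0158
```

Emit:
carry_out --commands '[0,0,0,0,0,0,0,0,0,0,0,0,0,0,0,0,0,0.4,0,0,0,0,0.8,0,0,0,0,0.8,0,0,0,0,0.8,0,0,0,0,0.6,0,0]'

```text
time_s: 8.0
tcp_pos: [0.5969, -0.2099, 0.2492]
eef_rot: [-180.0, 0.1, -179.7]
contact_force: [0.2, 0.2, 0.4]
gripper_width: 0.044
```

Emit:
carry_out --commands '[-0.3,1,0,0.1,0,-0.3,1,0,0.1,0,-0.3,1,0,0.1,0,-0.3,1,0,0.1,0,-0.3,1,0,0.08,0,-0.3,1,0,0,0,-0.3,1,0,0,0,-0.2,1,0,0,0]'

```text
time_s: 8.8
tcp_pos: [0.5036, 0.1118, 0.2472]
eef_rot: [180.0, 0.1, -177.8]
contact_force: [2.0, 0.7, 1.2]
gripper_width: 0.0435
```

Emit:
carry_out --commands '[0,1,0,0,0,0,0.47,0,0,0,0,0,0,0,0,0,0,0,0,0]'

```text
time_s: 9.2
tcp_pos: [0.5044, 0.169, 0.2465]
eef_rot: [-180.0, -0.0, -177.7]
contact_force: [-0.1, -1.3, -0.8]
gripper_width: 0.0437
```

Run:
```python
from h import *
from plant import cams
s,c=wrist();print(s["tcp_pos"],s["eef_rot"])
t=cams.capture("top");np.savez("pics/top4.npz",**t)
cv2.imwrite("pics/v4.png",np.vstack([c["frame"][60:330,120:520],cv2.resize(t["frame"][120:290,380:480],None,fx=2,fy=2,interpolation=cv2.INTER_CUBIC)[:, :200].repeat(1,0) if 0 else np.hstack([cv2.resize(t["frame"][125:285,380:480],(200,320),interpolation=cv2.INTER_CUBIC),cv2.resize(t["frame"][125:285,180:280],(200,320),interpolation=cv2.INTER_CUBIC)])])[:,:,::-1])
for n,x,y,z in(("b",.5042,.1693,.118 ),("a",.5632,.1726,.112 ),("d",.6212,.1742,.13)): print(n,proj(c,(x,y,z))-[120,60])
```

```text
[0.50435276 0.16902835 0.24645686] [-1.79979826e+02 -1.97817204e-02 -1.77735305e+02]
b [199.86750425 137.03603939]
a [200.96997874 195.33491141]
d [200.30479726 259.93580731]
```

View pics/v4.png

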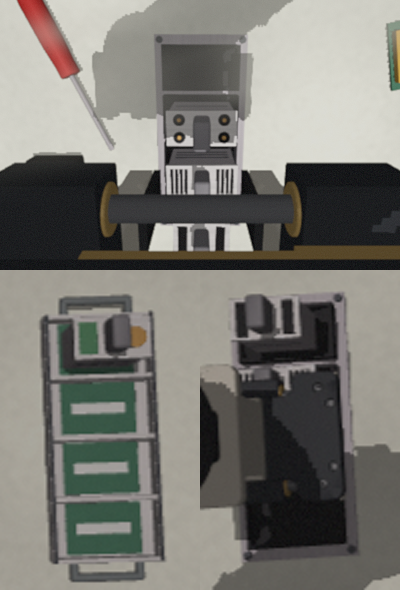

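c stands in the far bay (top view), and b's grip is at (202,137), within 2 px of prediction. Grasping b.

Emit:
carry_out --commands '[0,0.02,-0.4,0,0,0,0,-0.8,0,0,0,0,-0.8,0,0,0,0,-0.8,0,0,0,0,-0.6,0,0,0,0,0,0,0,0,0,0,0,0]'

```text
time_s: 10.0
tcp_pos: [0.5049, 0.1691, 0.1111]
eef_rot: [-180.0, -0.0, -177.8]
contact_force: [-0.2, 0.5, -0.1]
gripper_width: 0.0437
```

Emit:
carry_out --commands '[0,0,0,0,1,0,0,0,0,1,0,0,0,0,1,0,0,0,0,1,0,0,0,0,1]'

```text
time_s: 10.5
tcp_pos: [0.5047, 0.1701, 0.1111]
eef_rot: [180.0, 0.0, -177.8]
contact_force: [-0.2, 1.0, 3.9]
gripper_width: 0.0155
```

Emit:
carry_out --commands '[0,0,0.3,0,1,0,0,0.6,0,1,0,0,0.8,0,1,0,0,0.8,0,1,0,0,0.7,0,1,0,0,0.3,0,1,0,0,0,0,1]'

```text
time_s: 11.2
tcp_pos: [0.5049, 0.1703, 0.2522]
eef_rot: [179.9, 0.1, -177.8]
contact_force: [0.4, 0.6, -2.4]
gripper_width: 0.0158
```

Emit:
carry_out --commands '[0,-0.4,0,0,1,0,-0.8,0,0,1,0.1,-1,0,-0.1,1,0.2,-1,0,-0.1,1,0.2,-1,0,-0.1,1,0.2,-1,0,-0.1,1,0.19,-1,0,-0.08,1,0,-1,0,0,1]'

```text
time_s: 12.0
tcp_pos: [0.5393, -0.1202, 0.2483]
eef_rot: [-180.0, -0.2, -179.7]
contact_force: [0.7, -0.2, -3.2]
gripper_width: 0.0162
```

Emit:
carry_out --commands '[0,-1,0,0,1,0,-0.8,0,0,1,0,-0.4,0,0,1,0,-0.1,0,0,1,0,0,0,0,1,0,0,0,0,1]'

```text
time_s: 12.6
tcp_pos: [0.5398, -0.2094, 0.25]
eef_rot: [180.0, -0.1, -179.7]
contact_force: [-0.5, 0.1, -2.1]
gripper_width: 0.0159
```

Run:
```python
from h import *
s,c=wrist();print(s["tcp_pos"],s["eef_rot"],s["contact_force"])
cv2.imwrite("pics/w5.png",c["frame"][0:330,120:520,::-1])
for x in (.4283,.4845,.5406,.5967): print(proj(c,(x,-.2095,.006))-[120,0])
```

```text
[ 0.53978718 -0.20939066  0.24998715] [ 1.79977655e+02 -5.01780717e-02 -1.79680232e+02] [-0.51467842  0.05605822 -2.08386985]
[199.91084529  78.69547543]
[199.71070134 128.52039534]
[199.52590155 174.52545801]
[199.35445269 217.20686566]
```

View pics/w5.png

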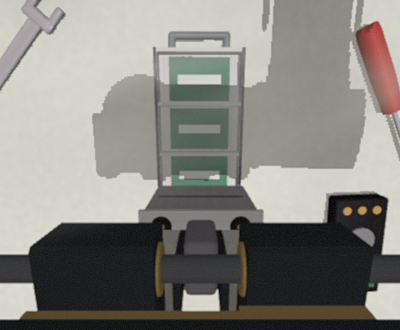

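b is held upright, and the labels at (199,79) and (199,128) match the predictions. Lowering it.

Emit:
carry_out --commands '[0.02,0,-0.4,0,1,0,0,-0.8,0,1,0,0,-0.8,0,1,0,0,-0.7,0,1,0,0,-0.5,0,1,0,0,-0.23,0,1,0,0,-0.15,0,1,0,0,0,0,1]'

```text
time_s: 13.45
tcp_pos: [0.5417, -0.2097, 0.1081]
eef_rot: [-180.0, 0.1, -179.6]
contact_force: [0.1, -0.9, -1.9]
gripper_width: 0.0157
```

Emit:
carry_out --commands '[0,0,0,0,1]'

```text
time_s: 13.55
tcp_pos: [0.5416, -0.2099, 0.1083]
eef_rot: [-180.0, 0.1, -179.7]
contact_force: [0.4, 0.9, -1.8]
gripper_width: 0.016
```

Emit:
carry_out --commands '[0,0,-0.03,0,1,0,0,0,0,1,0,0,0,0,0,0,0,0,0,0,0,0,0,0,0,0,0,0.4,0,0,0,0,0.8,0,0,0,0,0.8,0,0]'

```text
time_s: 14.35
tcp_pos: [0.5403, -0.2102, 0.1865]
eef_rot: [180.0, -0.1, -179.7]
contact_force: [0.5, 0.2, -0.1]
gripper_width: 0.0436
```

Emit:
carry_out --commands '[0,0,0.9,0,0,0,0,0.6,0,0,0.1,1,0,0.1,0,0.1,1,0,0.1,0,0.1,1,0,0.1,0,0.1,1,0,0.1,0,0.1,1,0,0.08,0,0.04,1,0,0,0]'

```text
time_s: 15.15
tcp_pos: [0.5624, 0.0315, 0.2462]
eef_rot: [-180.0, 0.0, -177.8]
contact_force: [0.0, 0.3, 0.8]
gripper_width: 0.0439
```

Emit:
carry_out --commands '[0,1,0,0,0,0,1,0,0,0,0,1,0,0,0,0,0.56,0,0,0,0,0,0,0,0,0,0,0,0,0]'

```text
time_s: 15.75
tcp_pos: [0.5622, 0.1726, 0.2458]
eef_rot: [-180.0, -0.0, -177.7]
contact_force: [-0.6, 0.3, 0.4]
gripper_width: 0.0441
```

Run:
```python
from h import *
from plant import cams
s,c=wrist();print(s["tcp_pos"],s["eef_rot"])
t=cams.capture("top")
cv2.imwrite("pics/v6.png",np.vstack([c["frame"][60:330,120:520],np.hstack([cv2.resize(t["frame"][125:285,x:x+100],(200,320),interpolation=cv2.INTER_CUBIC) for x in(380,180)])])[:,:,::-1])
for n,x,y,z in(("a",.5632,.1726,.112 ),("d",.6212,.1742,.13)): print(n,proj(c,(x,y,z))-[120,60])
```

```text
[0.5622191  0.17255891 0.24584945] [-1.79977671e+02 -3.33333502e-02 -1.77719523e+02]
a [199.57749011 136.7641099 ]
d [198.84389297 204.47924835]
```

View pics/v6.png

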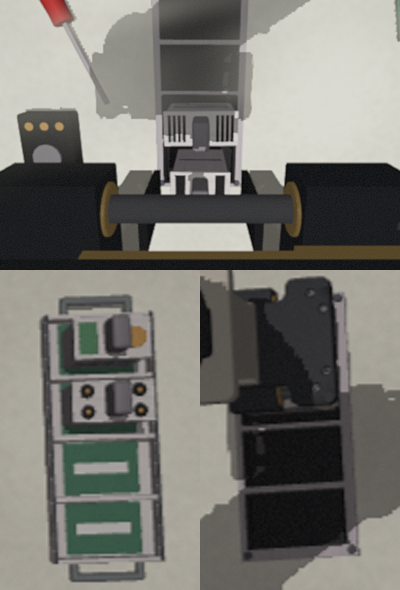

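b stands in bay +28, and a's grip at (201,137) matches. Grasping a.

Emit:
carry_out --commands '[0.03,0.02,-0.4,0,0,0,0,-0.8,0,0,0,0,-0.8,0,0,0,0,-0.8,0,0,0,0,-0.5,0,0,0,0,-0.23,0,0,0,0,0,0,0,0,0,0,0,0]'

```text
time_s: 16.65
tcp_pos: [0.5644, 0.1729, 0.106]
eef_rot: [180.0, 0.1, -177.8]
contact_force: [0.1, 0.2, 0.6]
gripper_width: 0.0438
```

Emit:
carry_out --commands '[0,0,0,0,1,0,0,0,0,1,0,0,0,0,1,0,0,0,0,1,0,0,0,0,1]'

```text
time_s: 17.15
tcp_pos: [0.5637, 0.1731, 0.1053]
eef_rot: [180.0, 0.0, -177.8]
contact_force: [-1.0, -0.9, 2.1]
gripper_width: 0.0156
```

Emit:
carry_out --commands '[0,0,0.3,0,1,0,0,0.6,0,1,0,0,0.8,0,1,0,0,0.8,0,1,0,0,0.8,0,1,0,0,0.4,0,1,0,0,0,0,1]'

```text
time_s: 17.85
tcp_pos: [0.5646, 0.1736, 0.2562]
eef_rot: [179.9, 0.3, -177.8]
contact_force: [0.4, 0.1, -3.2]
gripper_width: 0.0158
```

Emit:
carry_out --commands '[0,-0.4,0,0,1,0,-0.8,0,0,1,-0.4,-1,0,-0.1,1,-0.4,-1,0,-0.1,1,-0.4,-1,0,-0.1,1,-0.4,-1,0,-0.1,1,-0.4,-1,0,-0.08,1,0,-1,0,0,1]'

```text
time_s: 18.65
tcp_pos: [0.4803, -0.1167, 0.2518]
eef_rot: [180.0, -0.1, -179.7]
contact_force: [1.1, -0.0, -3.1]
gripper_width: 0.0158
```

Emit:
carry_out --commands '[0,-1,0,0,1,0,-0.8,0,0,1,0,-0.4,0,0,1,0,-0.18,0,0,1,0,0,0,0,1,0,0,0,0,1]'

```text
time_s: 19.25
tcp_pos: [0.4831, -0.2097, 0.2523]
eef_rot: [180.0, -0.1, -179.7]
contact_force: [-1.2, 0.1, -3.3]
gripper_width: 0.0159
```

Emit:
carry_out --commands '[0,0,-0.4,0,1,0,0,-0.8,0,1,0,0,-0.8,0,1,0,0,0,0,1]'

```text
time_s: 19.65
tcp_pos: [0.4808, -0.2085, 0.1691]
eef_rot: [179.9, -0.4, -179.7]
contact_force: [-2.2, -0.5, -2.5]
gripper_width: 0.0153
```

Emit:
carry_out --commands '[0.02,0,0,0,1,0,0,0,0,1]'

```text
time_s: 19.85
tcp_pos: [0.4859, -0.2099, 0.1749]
eef_rot: [-180.0, 0.2, -179.6]
contact_force: [0.5, 0.5, -2.6]
gripper_width: 0.0157
```

Emit:
carry_out --commands '[0,0,-0.4,0,1,0,0,-0.6,0,1,0,0,-0.5,0,1,0,0,-0.2,0,1,0,0,-0.1,0,1,0,0,-0.05,0,1,0,0,0,0,1,0,0,0,0,1]'

```text
time_s: 20.65
tcp_pos: [0.4855, -0.2103, 0.1012]
eef_rot: [-180.0, 0.1, -179.7]
contact_force: [-2.8, -0.1, 6.7]
gripper_width: 0.0156
```

a touched the floor at the expected height. Releasing it and going to d.

Emit:
carry_out --commands '[0,0,0.03,0,0,0,0,0,0,0,0,0,0,0,0,0,0,0.4,0,0,0,0,0.8,0,0,0,0,0.9,0,0,0,0,0.9,0,0,0,0,0.7,0,0]'

```text
time_s: 21.45
tcp_pos: [0.485, -0.2102, 0.2507]
eef_rot: [-180.0, 0.1, -179.7]
contact_force: [0.7, 0.1, -0.1]
gripper_width: 0.0439
```

Emit:
carry_out --commands '[0.4,1,0,0.1,0,0.4,1,0,0.1,0,0.4,1,0,0.1,0,0.4,1,0,0.1,0,0.4,1,0,0.08,0,0.4,1,0,0,0,0.4,1,0,0,0,0.4,1,0,0,0]'

```text
time_s: 22.25
tcp_pos: [0.613, 0.1117, 0.2484]
eef_rot: [180.0, 0.0, -177.8]
contact_force: [0.0, -0.9, 0.5]
gripper_width: 0.0442
```

Emit:
carry_out --commands '[0.2,1,0,0,0,0,0.6,0,0,0,0,0,0,0,0,0,0,0,0,0,0,0,0,0,0]'

```text
time_s: 22.75
tcp_pos: [0.6204, 0.1733, 0.2482]
eef_rot: [-180.0, -0.0, -177.8]
contact_force: [0.3, -0.6, -0.1]
gripper_width: 0.0437
```

Run:
```python
from h import *
from plant import cams
s,c=wrist();print(s["tcp_pos"],s["eef_rot"])
t=cams.capture("top")
cv2.imwrite("pics/v7.png",np.vstack([c["frame"][60:330,120:520],np.hstack([cv2.resize(t["frame"][125:285,x:x+100],(200,320),interpolation=cv2.INTER_CUBIC) for x in(380,180)])])[:,:,::-1])
for n,x,y,z in(("d",.6212,.1742,.13),): print(n,proj(c,(x,y,z))-[120,60])
```

```text
[0.62037724 0.17325067 0.24823215] [-1.79991097e+02 -2.89423720e-03 -1.77801840e+02]
d [200.57505355 141.15330837]
```

View pics/v7.png

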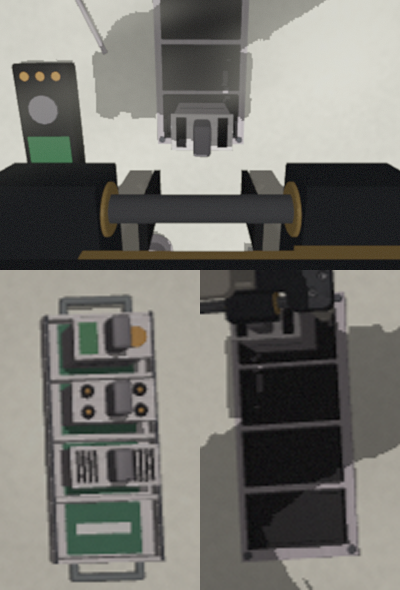

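a is in bay -28, and d's grip is at about (202,140), agreeing with (200.6,141). Grasping d.

Emit:
carry_out --commands '[0,0.04,-0.4,0,0,0,0,-0.8,0,0,0,0,-0.8,0,0,0,0,-0.8,0,0,0,0,-0.4,0,0,0,0,0,0,0,0,0,0,0,0]'

```text
time_s: 23.55
tcp_pos: [0.6207, 0.1748, 0.1204]
eef_rot: [-180.0, 0.0, -177.8]
contact_force: [-0.5, 0.2, 0.8]
gripper_width: 0.0434
```

Emit:
carry_out --commands '[0,0,0,0,1,0,0,0,0,1,0,0,0,0,1,0,0,0,0,1,0,0,0,0,1]'

```text
time_s: 24.05
tcp_pos: [0.6204, 0.1755, 0.1203]
eef_rot: [180.0, 0.0, -177.8]
contact_force: [0.2, 0.3, 1.0]
gripper_width: 0.0156
```

Emit:
carry_out --commands '[0,0,0.3,0,1,0,0,0.6,0,1,0,0,0.8,0,1,0,0,0.8,0,1,0,0,0.7,0,1,0,0,0.3,0,1,0,0,0,0,1]'

```text
time_s: 24.75
tcp_pos: [0.6209, 0.1758, 0.2621]
eef_rot: [179.9, 0.2, -177.8]
contact_force: [0.3, -0.4, -4.2]
gripper_width: 0.0158
```

Emit:
carry_out --commands '[-0.2,-0.4,0,0,1,-0.4,-0.8,0,0,1,-0.6,-1,0,-0.1,1,-0.6,-1,0,-0.1,1,-0.6,-1,0,-0.1,1,-0.6,-1,0,-0.1,1,-0.6,-1,0,-0.08,1,-0.6,-1,0,0,1]'

```text
time_s: 25.55
tcp_pos: [0.4496, -0.1141, 0.2584]
eef_rot: [180.0, -0.2, -179.7]
contact_force: [0.6, -0.3, -3.4]
gripper_width: 0.0157
```

Emit:
carry_out --commands '[-0.4,-1,0,0,1,-0.2,-0.8,0,0,1,0,-0.4,0,0,1,0,-0.25,0,0,1,0,0,0,0,1,0,0,0,0,1,0,0,0,0,1]'

```text
time_s: 26.25
tcp_pos: [0.4284, -0.2098, 0.2597]
eef_rot: [180.0, -0.0, -179.7]
contact_force: [-0.9, 0.1, -3.2]
gripper_width: 0.0151
```

Emit:
carry_out --commands '[0,0,-0.3,0,1,0,0,-0.6,0,1,0,0,-0.7,0,1,0,0,-0.4,0,1,0,0,0,0,1,0,0,0,0,1,0,0,0,0,1]'

```text
time_s: 26.95
tcp_pos: [0.4292, -0.2104, 0.1811]
eef_rot: [-180.0, 0.1, -179.7]
contact_force: [-0.3, 0.4, -3.2]
gripper_width: 0.0155
```

.181 → .1165 is -1.61 units.

Emit:
carry_out --commands '[0,0,-0.3,0,1,0,0,-0.5,0,1,0,0,-0.4,0,1,0,0,-0.2,0,1,0,0,-0.15,0,1,0,0,-0.05,0,1,0,0,0,0,1,0,0,0,0,1]'

```text
time_s: 27.75
tcp_pos: [0.4289, -0.2105, 0.1166]
eef_rot: [-180.0, 0.1, -179.7]
contact_force: [-0.2, 0.7, -2.4]
gripper_width: 0.0155
```

Emit:
carry_out --commands '[0,0,-0.02,0,1,0,0,0,0,1,0,0,0,0,0,0,0,0,0,0,0,0,0,0,0,0,0,0.4,0,0,0,0,0.8,0,0,0,0,0.9,0,0]'

```text
time_s: 28.55
tcp_pos: [0.4277, -0.2104, 0.1995]
eef_rot: [180.0, -0.1, -179.7]
contact_force: [0.2, 0.0, 1.4]
gripper_width: 0.0435
```

Emit:
carry_out --commands '[0,0,0.9,0,0,0,0,0.6,0,0,0.3,1,0,0,0,0.3,1,0,0,0,0.3,1,0,0,0,0.3,1,0,0,0,0.3,1,0,0,0,0,0,0,0,0]'

```text
time_s: 29.35
tcp_pos: [0.4898, -0.0069, 0.2593]
eef_rot: [180.0, 0.0, -179.5]
contact_force: [-0.3, 0.3, 0.4]
gripper_width: 0.0438
```

Run:
```python
from h import *
from plant import cams,telemetry
print(telemetry.get_state()["tcp_pos"])
t=cams.capture("top");s=cams.capture("scene")
f=lambda a:cv2.resize(a,None,fx=3,fy=3,interpolation=cv2.INTER_CUBIC)
A=f(t["frame"][125:285,380:480]);B=f(s["frame"][140:260,180:320]);B=cv2.copyMakeBorder(B,0,120,0,0,0)
cv2.imwrite("pics/v8.png",np.hstack([A,B])[:,:,::-1])
# predicted box-top and grip-top centres in view, crop px
for n,x,y,h in(("d",.4283,-.210,.084),("a",.4845,-.2097,.066),("b",.5406,-.2095,.072),("c",.5967,-.2092,.078)):
    print(n,[(( proj(t,(x,y,.006+h+g))-[380,125])*3).round(0) for g in(0,.036)])
```

```text
[ 0.48975697 -0.00686528  0.25925977]
d [array([186., 393.]), array([201., 397.])]
a [array([174., 294.]), array([188., 293.])]
b [array([172., 196.]), array([186., 190.])]
c [array([169.,  98.]), array([184.,  88.])]
```

View pics/v8.png

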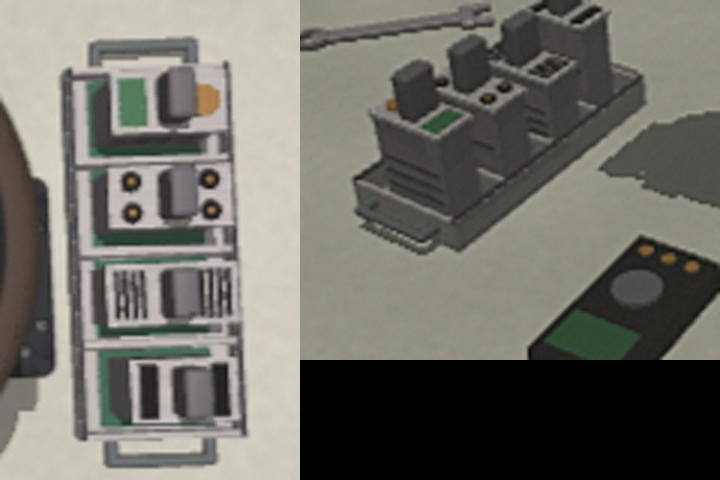

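All four modules stand flat. The box-top centres by eye in the crop are d (186,392), a (172,295), b (171,197) and c (169,100). That is within 2-3 crop px (under 2 mm) of the predictions for modules centred and seated. The robot is clear, so I hand the job in.

```bash
python3 -c "
from plant import r
print(r.close_job())"
```

```text
the job is handed in; nothing more can be done
None
```

All four modules are in the subrack in reverse order and the job is handed in, after about 29 s of robot time against the 115 s limit. Module c went to the farthest bay, then b, then a, and d to the nearest.

- **Placing:** in the last top view each module's box-top centre, read by eye, was within about 2 mm of where a centred, seated module should appear. The scene view shows all four upright inside the bay walls.
- **Seating height:** this was checked by TCP height and by contact force or unloading at release. For d the force was still about -2.4 N after lowering, so I lowered it slightly more and let go; its final height rests on the TCP reading and the last top view.
- **Robot:** the gripper was empty and clear of everything at hand-in. The largest contact force I saw reported was about 7 N.

No check failed or disagreed, but the job reports no verdict, so I have no confirmation beyond these measurements.

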